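# Slide a synthesizer's power board out to its service mark and hold it

### The arm

A 7-joint arm with a two-finger parallel gripper is mounted at the origin on the work surface. World frame = base frame: x ahead of the robot, y to its left, z up, the work surface at z = 0. Lengths are in mm, angles in rad, forces in N, time in s.
With the tool pointing down it reaches from about 400 to 875 mm from the base axis. Payload 19.3 kg.
Tool frame: the origin (TCP) lies at the very end of the fingers, on their centre line; the grasp point (between the pads) lies 19 mm behind it (grip_point_offset is the z of the grasp point in the tool frame, in mm); z points along the fingers, x is the direction in which the jaws open and shut, and the axes are right-handed (so a half turn about z gives the same grasp; the last joint's range is limited). The gripper opens to 85 mm and grips with 20 to 120 N. Pads are 22 mm wide; open, the fingers measure 114 mm over their backs; the gripper's body (76 mm by 85 mm) begins 54 mm behind the grasp point. The pads swing forward as they close: fully open they stand 13 mm farther back than shut.
Start: joints at [-1.2, 0.521, -0.036, 1.599, 0.021, 1.021, -0.113], TCP at [266.681, 565.24, 231.291] pointing down, gripper open.
Joint ranges: [-2.91, 2.91], [-0.3, 2.13], [-1.5, 1.42], [0.17, 2.43], [-1.26, 4.41], [0.16, 1.93], [-2.52, 2.52]. Speed limits (rad/s): [1.89, 1.89, 2.39, 2.39, 3.01, 3.01, 3.01].

### API

Orientations are given as a 3x3 rotation matrix whose columns are the frame's x, y, z axes.
In Python, from workcell import movep, movel, goto_joints, open_gripper, clamp, wait, inverse_kinematics, read_state, camera, PlanningError, finish_job, grip_point_offset gives the robot as it stands. Calls block until the motion is done:
- movep(position, orientation): joint-space move of the TCP to a pose.
- movel(position, frame=None, max_speed=150, guard=None): straight line of the TCP; frame=None keeps the orientation; max_speed is the mean speed in mm/s. With guard (N) it stops when the force on the tool has changed by that much, and returns True; else False.
- goto_joints(angles): joint-space move.
- open_gripper() and clamp(): open the fingers fully, or close them until they stop; the grip force is fixed at half the most.
- wait(seconds).
- inverse_kinematics(position, orientation): joint angles nearest the present ones, or None.
- read_state(): the state.
- camera(name): name is "scene" or "top" or "wrist"; returns a dict with "image" (400x640x3 uint8, blue, green, red), "range_z" (400x640 float32, mm along the optical axis (not along the pixel's ray), 0 where there is no reading), "fx", "fy", "cx", "cy" (pixels), "cam_to_world" (4x4, takes a point from camera to world coordinates). Camera axes: x right, y up, looking along -z (the intrinsics and any distortion apply to the point x, -y, -z); pixel columns grow to the right and rows downward; lengths in mm; the calibration is good to about 2 mm. A picture is of the moment at which its call begins.
A pose or a line that the arm cannot do raises PlanningError and nothing moves.
- finish_job(): hands the job in, once; it reports no verdict.
The state is a dict: "time": time; "qpos": joint angles; "qvel": joint speeds; "joint_efforts": joint torques, N m; "eef_pos": TCP position; "tool_rot": TCP orientation; "ft_force": force on the tool from outside, world axes, zero at the start; "torque": the same for the moment, N m; "finger_gap": finger opening in mm.
Only numpy, scipy, OpenCV 4.12 (cv2) and the standard library are available. Lean on these libraries where they do the work, as an engineer would, in place of code of your own. Each camera call takes 0.05 s, during which the arm holds its last target. There are 200 camera calls.

### The job

Lift the loose cover plate off the pins of the wooden case and set it down gently, right way up, on the middle of the black rubber mat. Then slide the power board, without lifting or tipping it, out of the open end of the case until the dark line scribed across it lies right over the edge of the case, square to it. The board would now tip out if let go: finish while still holding it flat on the case, and leave everything else on the bench where it is.

Things in the scene. Friction and masses are not known exactly. Their poses are not given: they have to be found in the camera images.
- case: Wooden case fixed on the bench, 160 mm (its x) x 220 mm (its y), turned up to 0.35 rad. Origin: centre of its underside. Flat metal deck 60 mm up between side walls (inner faces x = -62 and +62 mm, outer -80 and +80) and a rear wall (inner face y = +100 mm), all with tops at z = 112 mm. The end at y = -110 mm is open: deck and side walls end there; -y is the way out.
- edge (a point): Middle of the deck's upper edge at the open end: (0, -110, 60) mm in the case's frame. The edge runs along the case's x, flush with the ends of the side walls.
- pin (a point): Top of one of the case's four upright steel pins, 5 mm thick, standing 10 mm above the wall tops: at x = -70 and +70, y = -35 and +85 mm in the case's frame; this one is at (-70, -35, 122).
- cover: Loose grey cover plate, 160 x 160 x 5 mm, about 0.3 kg, resting on the wall tops (underside 112 mm above the bench) with its four 8 mm holes over the pins. Origin: centre of its underside, z up, axes parallel to the case's at the start, 25 mm to +y of the case's centre. Raise it straight up 15 mm or more to clear the pins.
- handle (a point): Middle of the bar of the steel bridge handle on the cover, 39 mm above the centre of the cover's underside. The bar is 14 mm wide (cover's x), 90 mm long (y), 12 mm high, open below (28 mm gap to the plate) between two legs at y = -40 and +40 mm.
- board: Aluminium power board, 100 mm (x) x 250 mm (y) x 6 mm, 0.35 to 0.65 kg, loose on the deck, 12 mm play to each side wall. Origin: centre of its underside, y along the case's y within 0.03 rad. Its -y end sticks out of the case by 50 to 75 mm at the start. Transformer 56 x 50 mm, 46 mm high, at y = -90 mm, capacitors at y = -40 mm. Balances at about y = -22 mm.
- grip (a point): Middle of the top of the black upright grip block on the board, hidden under the cover at the start: (0, +95, 46) mm in the board's frame. The block is 16 mm (board's x) x 40 mm (y) and rises 40 mm from the board's upper face. Its top is 106 mm above the bench. Fixed to the board.
- mark_l (a point): Point on the dark scribed line, on the board's upper face at (-45, +25, 6) mm in the board's frame; the line runs along the board's x over its whole width. With it over the case's edge the board tips out unless held down.
- mark_r (a point): Point on the same line at (+45, +25, 6) mm in the board's frame.
- mat: Black rubber mat fixed on the bench, 200 x 200 x 4 mm, origin at the centre of its underside (on the bench), its upper face 4 mm above the bench.
- spool: Bystander: grey spool of solid metal wire, 52 mm across, 42 mm tall, standing on the bench beside the case; origin at the middle of its underside on the bench. Not to be moved.
- jar: Bystander: small glass jar with metal lid, 44 mm across, 55 mm tall, standing on the other side of the case; origin at the middle of its underside on the bench. Not to be moved.
- driver: Bystander: screwdriver with black handle lying on the bench; origin on its axis. Not to be moved.
- phone: Bystander: black phone, 74 x 150 x 9 mm, lying flat on the bench; origin at the middle of its underside on the bench. Not to be moved.
- module: Bystander: spare synthesizer module, 50 x 128 mm face, about 41 mm tall with its knobs, lying face up; origin at the middle of its underside on the bench. Not to be moved.
- mug: Bystander: white mug, 80 mm across, 90 mm tall; origin at the middle of its underside on the bench. Not to be moved.
- spanner: Bystander: steel spanner lying on the bench; origin on its axis. Not to be moved.
Mind the look-alikes: they are no part of the job. There is more than one size of the cover; the one meant has the size given above.

How it is judged:
By the outcome, as a careful person would: the job done as asked, in the order asked, and still so for the second after the job is handed in, while the arm keeps its last pose, push and grip.
It also fails if it takes over 54 s, if anything falls off the work surface, if the arm or the gripper's body presses on something with over 40 N, if the wrist force passes 120 N, or if a joint passes its speed limit or range.

## Working session

There is one attempt and no reset: what is moved stays moved. The work goes in short steps, each a Python script; the robot and the scene stay as the last script left them, time stands still between calls to the robot, and variables do not carry over. Pictures are saved under pics/ and viewed, about 8 in all and at most 12, crops included, and the job is handed in when it is done.

```bash
ls; mkdir -p pics
cat > h.py <<'E'
import numpy as np, cv2
from workcell import *
def cloud(c):
    z=c["range_z"].astype(float); v,u=np.mgrid[0:z.shape[0],0:z.shape[1]]
    P=np.stack([(u-c["cx"])/c["fx"]*z,-(v-c["cy"])/c["fy"]*z,-z,np.ones_like(z)],-1)@np.array(c["cam_to_world"]).T
    P=P[...,:3]; P[z<=0]=np.nan; return P
def ray(c,u,v,h):
    T=np.array(c["cam_to_world"]); d=T[:3,:3]@np.array([(u-c["cx"])/c["fx"],-(v-c["cy"])/c["fy"],-1]); o=T[:3,3]
    return o+d*(h-o[2])/d[2]
def proj(c,p):
    q=np.linalg.inv(np.array(c["cam_to_world"]))@np.append(p,1); return c["cx"]+c["fx"]*q[0]/-q[2], c["cy"]-c["fy"]*q[1]/-q[2]
def down(a): # tool x axis at angle a in the world xy, z down
    c,s=np.cos(a),np.sin(a); return np.array([[c,s,0],[s,-c,0],[0,0,-1.]])
E
python3 - <<'E'
from h import *
import pickle
print({k:(v if k!='x' else 0) for k,v in read_state().items()})
for n in("top","scene"):
    c=camera(n); cv2.imwrite(f"pics/{n}0.png",c["image"]); pickle.dump(c,open(f"{n}0.pkl","wb"))
    print(n,c["fx"],c["fy"],c["cx"],c["cy"],np.round(c["cam_to_world"],3).tolist(),[k for k in c])
print(grip_point_offset)
E
```

```text
pics
{'time': 0.0, 'qpos': array([-1.20020748,  0.52201541, -0.03631511,  1.60000797,  0.02124581,
        1.02108654, -0.11283077]), 'qvel': array([ 0.00015799,  0.0016998 ,  0.00011476, -0.00016135,  0.00085009,
        0.00203333, -0.00146798]), 'joint_efforts': array([-1.36187133e-03, -9.27071929e+01,  1.97976261e+00, -3.69931126e+01,
        1.78206910e-02,  8.42937094e-03, -7.00779850e-06]), 'eef_pos': array([266.56668343, 564.93259709, 230.72502015]), 'tool_rot': array([[ 4.26677669e-01,  9.04403689e-01, -3.66303912e-04],
       [ 9.04403064e-01, -4.26677808e-01, -1.07062984e-03],
       [-1.12457533e-03,  1.25527464e-04, -9.99999360e-01]]), 'ft_force': array([-0.05941309,  0.49161176,  0.02009594]), 'torque': array([ 0.0238342 , -0.0147974 ,  0.01044001]), 'finger_gap': 85.13128464162543}
top 367.88058780608344 367.88058780608344 313.78312526815046 200.6440868880781 [[0.002, 0.981, -0.193, 291.519], [-1.0, 0.0, -0.011, -80.863], [-0.011, 0.193, 0.981, 1147.866], [0.0, 0.0, 0.0, 1.0]] ['image', 'range_z', 'fx', 'fy', 'cx', 'cy', 'cam_to_world']
scene 447.9652329431893 447.9652329431893 320.82956394895814 194.95296701264738 [[-0.405, -0.72, 0.564, 1240.484], [0.914, -0.307, 0.264, 268.933], [-0.016, 0.623, 0.782, 1153.553], [0.0, 0.0, 0.0, 1.0]] ['image', 'range_z', 'fx', 'fy', 'cx', 'cy', 'cam_to_world']
-18.700000000000003
```

View pics/top0.png

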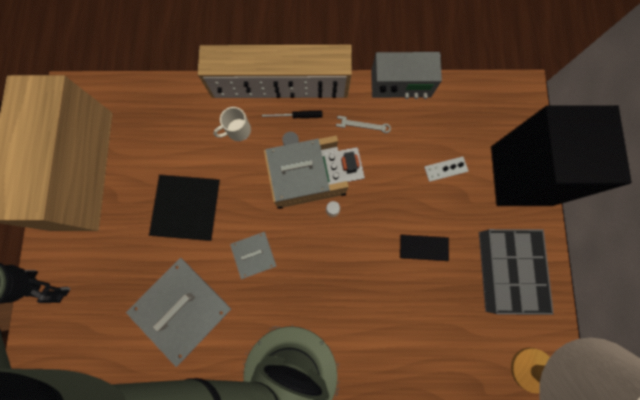

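View pics/scene0.png

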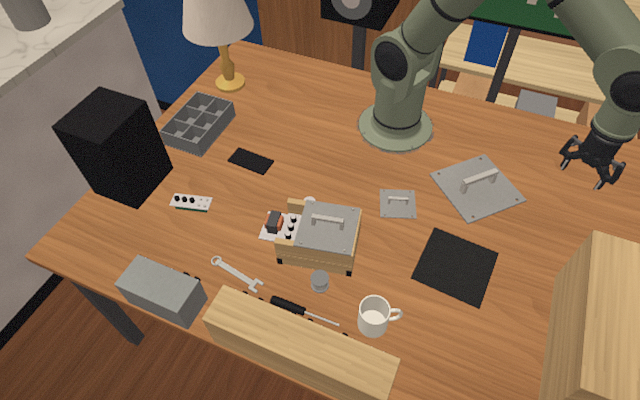

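The top view shows three grey plates with handles: on the case at about (297,170), a small one at (253,255) and a large one at (178,312). The one on the case fits, since it is mid-sized and rests on the pins with the board sticking out at (345,165). The mat is the black square at (185,207), and the smaller black rectangle at (425,247) is the phone. Next I'll measure both in two views.

```bash
cat > m.py <<'E'
from h import *
import pickle
for n,sm in(("top",[(297,170),(253,255),(178,312)]),("scene",[(320,230),(398,203),(478,187)])):
    c=pickle.load(open(n+"0.pkl","rb")); P=cloud(c); im=c["image"]; hsv=cv2.cvtColor(im,cv2.COLOR_BGR2HSV)
    T=np.array(c["cam_to_world"])
    g=((hsv[...,1]<60)&(hsv[...,2]>70)).astype(np.uint8)
    for s in sm:
        k,l=cv2.connectedComponents(g,connectivity=4)
        # nearest label in a 5 px window
        w=l[s[1]-8:s[1]+9,s[0]-8:s[0]+9]; w=w[w>0]; i=np.bincount(w).argmax() if len(w) else 0
        if not i: print(n,s,"none");continue
        q=P[l==i]; h=np.nanmedian(q[:,2])
        vv,uu=np.nonzero(l==i); pts=np.array([ray(c,u,v,h)[:2] for u,v in zip(uu,vv)],np.float32)
        print(n,s,"px",len(uu),"h",round(h,1),"rect",cv2.minAreaRect(pts))
    # handle over the case
    m=(P[...,2]>140)&(P[...,2]<165)&(np.hypot(P[...,0]-np.nanmedian(P[sm[0][1]-5:sm[0][1]+5,sm[0][0]-5:sm[0][0]+5,0]),P[...,1]-np.nanmedian(P[sm[0][1]-5:sm[0][1]+5,sm[0][0]-5:sm[0][0]+5,1]))<80)
    q=P[m]; print(n,"handle",m.sum(),"z",np.median(q[:,2]) if len(q) else 0, cv2.minAreaRect(q[:,:2].astype(np.float32)) if len(q) else 0)
    b=(im.max(2)<45).astype(np.uint8); k,l,st,ce=cv2.connectedComponentsWithStats(b)
    for i in range(1,k):
        if st[i,4]>400:
            h=np.nanmedian(P[l==i][:,2])
            if h<30:
                cn=max(cv2.findContours((l==i).astype(np.uint8),0,2)[0],key=cv2.contourArea)
                print(n,"black",ce[i].round(),"h",round(h,1),cv2.minAreaRect(np.array([ray(c,u,v,4)[:2] for u,v in cn[:,0]],np.float32)))
c=pickle.load(open("top0.pkl","rb"))["image"]; cv2.imwrite("pics/crop.png",cv2.resize(c[100:360,110:440],None,fx=2.3,fy=2.3,interpolation=2))
E
python3 m.py
```

```text
top (297, 170) px 3911 h 115.6 rect ((616.3214111328125, -68.282470703125), (197.2641143798828, 263.23992919921875), 11.571906089782715)
top (253, 255) px 1274 h 3.1 rect ((346.8311767578125, 120.47407531738281), (110.61874389648438, 109.9597396850586), 20.018400192260742)
top (178, 312) px 5576 h 6.5 rect ((180.97567749023438, 337.966796875), (221.3414764404297, 221.61798095703125), 47.172367095947266)
top handle 183 z 155.71814407467843 ((587.9510498046875, -18.58283233642578), (14.821626663208008, 89.12181854248047), 12.380364418029785)
top black [184. 207.] h 3.2 ((496.9065246582031, 342.78070068359375), (193.36773681640625, 193.52182006835938), 85.29801177978516)
top black [424. 247.] h 8.7 ((370.22271728515625, -407.660400390625), (141.82115173339844, 67.93231201171875), 86.55463409423828)
scene (320, 230) px 3335 h 119.0 rect ((592.2203369140625, -68.66856384277344), (175.9346160888672, 258.4095764160156), 11.758658409118652)
scene (398, 203) px 991 h 6.6 rect ((347.23193359375, 121.8296127319336), (114.22313690185547, 111.97076416015625), 19.99193572998047)
scene (478, 187) px 3659 h 10.3 rect ((182.65121459960938, 339.11749267578125), (225.74847412109375, 225.71231079101562), 47.01457977294922)
scene handle 214 z 157.91150005712694 ((587.3670654296875, -20.03271484375), (18.30666732788086, 89.99127960205078), 13.124472618103027)
scene black [251. 161.] h 11.3 ((367.4602355957031, -408.22747802734375), (146.48228454589844, 71.41513061523438), 86.93904113769531)
scene black [ 28. 309.] h -713.3 ((1096.2491455078125, -698.8653564453125), (225.3464813232422, 38.4659423828125), 0.04647931829094887)
```

View pics/crop.png

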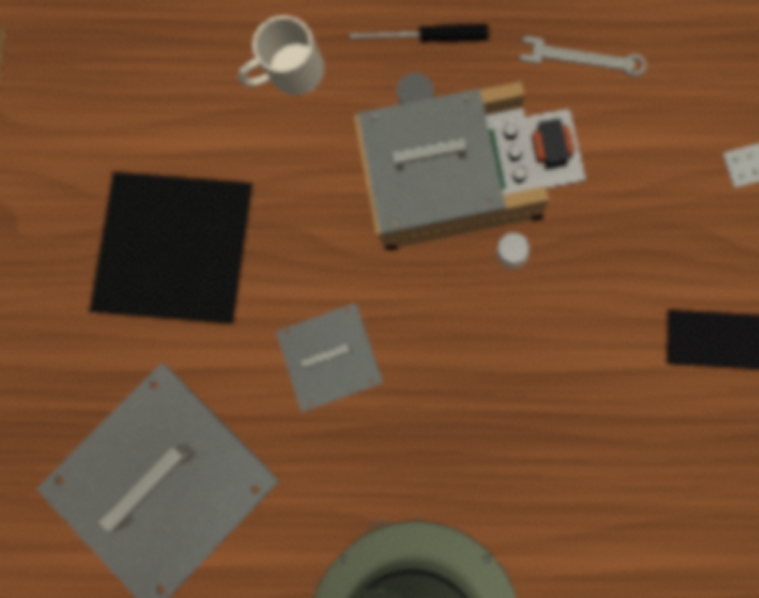

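The crop confirms it: the 160 mm plate sits on the case with its handle at about (588,-19), yaw about 12.5°, and the 110 mm and 220 mm plates are decoys. I'll refine this with the wrist camera from above.

```bash
cat > w1.py <<'E'
from h import *
import pickle
th=0.217
q0=read_state()["qpos"]
for a in (th,th+np.pi,th-np.pi):
    q=inverse_kinematics([588,-19,330],down(a)); print(a,None if q is None else np.round(q,2))
best=min([a for a in (th,th+np.pi,th-np.pi) if inverse_kinematics([588,-19,330],down(a)) is not None],key=lambda a:abs(inverse_kinematics([588,-19,330],down(a))[6]))
print(best)
for i,p in enumerate([[600,-50,330],[560,-10,330]]):
    movep(p,down(best)); c=camera("wrist"); pickle.dump(c,open(f"w{i}.pkl","wb")); cv2.imwrite(f"pics/w{i}.png",c["image"]); print(np.round(c["cam_to_world"],3).tolist(),c["fx"])
    P=cloud(c); m=(P[...,2]>140)&(P[...,2]<170)&(np.hypot(P[...,0]-588,P[...,1]+19)<80); r=cv2.minAreaRect(P[m][:,:2].astype(np.float32)); print(m.sum(),np.median(P[m][:,2]),r)
print(read_state()["time"])
E
python3 w1.py; python3 -c "
import cv2;cv2.imwrite('pics/w01.png',cv2.hconcat([cv2.resize(cv2.imread(f'pics/w{i}.png'),(400,250)) for i in (0,1)]))"
```

```text
0.217 [-0.46  0.42  0.56  1.59 -0.23  1.2   0.37]
3.358592653589793 [-0.79  0.67  1.23  1.61 -0.65  1.33 -2.39]
-2.924592653589793 [-0.79  0.67  1.23  1.61 -0.65  1.33 -2.39]
0.217
[[0.976, -0.206, -0.068, 582.574], [0.217, 0.926, 0.308, 29.671], [-0.001, -0.315, 0.949, 472.642], [0.0, 0.0, 0.0, 1.0]] 353.5866931693397
1573 157.14362266978577 ((587.9752197265625, -19.859413146972656), (13.718064308166504, 89.09674072265625), 12.103485107421875)
[[0.976, -0.207, -0.069, 541.902], [0.218, 0.926, 0.307, 70.023], [0.0, -0.315, 0.949, 473.175], [0.0, 0.0, 0.0, 1.0]] 353.5866931693397
1448 157.03695222815222 ((587.9625854492188, -20.276336669921875), (14.071338653564453, 90.56233215332031), 11.83753776550293)
3.05
```

View pics/w01.png

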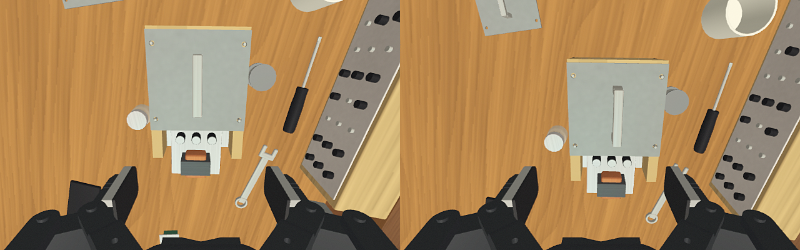

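The wrist views show the handle at (588,-20), top z 157, agreeing with both fixed views. I'll take the yaw from the plate, then measure the mat more carefully and grasp.

```bash
python3 - <<'E'
from h import *
import pickle
for i in (0,1):
    c=pickle.load(open(f"w{i}.pkl","rb")); P=cloud(c); hsv=cv2.cvtColor(c["image"],cv2.COLOR_BGR2HSV)
    m=(abs(P[...,2]-117)<5)&(hsv[...,1]<45)&(np.hypot(P[...,0]-588,P[...,1]+20)<125)
    m=cv2.morphologyEx(m.astype(np.uint8),cv2.MORPH_OPEN,np.ones((7,7)))
    print(cv2.minAreaRect(P[m>0][:,:2].astype(np.float32)),np.median(P[m>0][:,2]))
    m=abs(P[...,2]-60-6)<4; m&=np.hypot(P[...,0]-616,P[...,1]+150)<80
    m=cv2.morphologyEx(m.astype(np.uint8),cv2.MORPH_OPEN,np.ones((3,3)))
    print("board",m.sum(),cv2.minAreaRect(P[m>0][:,:2].astype(np.float32)))
c=pickle.load(open("scene0.pkl","rb"));P=cloud(c);g=c["image"].max(2)
m=((g<60)&(np.hypot(P[...,0]-497,P[...,1]-343)<150)).astype(np.uint8)
cn=max(cv2.findContours(m,0,2)[0],key=cv2.contourArea); print("mat scene",cv2.minAreaRect(np.array([ray(c,u,v,4)[:2] for u,v in cn[:,0]],np.float32)))
E
cat > g1.py <<'E'
from h import *
th=np.deg2rad(12.1)
movep([588,-20,210],down(th)); movel([588,-20,132],max_speed=80,guard=15) and print("touched")
f0=read_state()["ft_force"]; clamp(); s=read_state(); print(s["finger_gap"],f0,s["ft_force"],s["eef_pos"])
hit=movel([588,-20,150],max_speed=40); s=read_state(); print(s["ft_force"],s["eef_pos"],s["finger_gap"])
movel([588,-20,230],max_speed=120); s=read_state(); print(s["ft_force"],s["torque"],s["eef_pos"],s["finger_gap"],s["time"])
E
python3 g1.py
```

```text
((587.9901733398438, -20.38995361328125), (160.21868896484375, 160.3000030517578), 11.840388298034668) 117.29248928859221
board 2975 ((615.1509399414062, -164.17579650878906), (100.23768615722656, 97.06278991699219), 11.488879203796387)
((588.1439208984375, -20.426544189453125), (159.9929962158203, 160.4679718017578), 11.812113761901855) 117.2794753313035
board 2290 ((615.8743896484375, -167.200927734375), (99.98098754882812, 90.04824829101562), 11.287479400634766)
mat scene ((496.04315185546875, 344.99078369140625), (196.4126739501953, 196.1339569091797), 85.29830932617188)
12.73388304470906 [ 0.87861497 -0.17108246 -0.54508229] [-0.23841184  0.11085225  4.74866472] [588.12093024 -19.97736165 132.22006888]
[-0.18895827  0.28401576 -3.36742632] [587.97907806 -19.89364823 150.04150115] 12.652142550046651
[ 0.46876441 -0.91877036 -4.39514827] [-0.0121007  -0.01331603 -0.01914386] [587.62437689 -19.87736454 229.2962603 ] 12.945198164600898 6.8083
```

```bash
cat > g2.py <<'E'
from h import *
R=down(-0.082)
movep([496.5,344,230],R)
movel([496.5,344,40],max_speed=120); wait(0.2); s=read_state(); print(s["ft_force"],s["torque"],s["finger_gap"])
print(movel([496.5,344,22],max_speed=15,guard=2.5)); s=read_state(); print(s["ft_force"],s["eef_pos"])
open_gripper(); wait(.2); movel([496.5,344,120],max_speed=150)
import pickle
R=down(np.deg2rad(11.8))
movep([590,-5,340],R)
c=camera("wrist"); pickle.dump(c,open("w2.pkl","wb")); cv2.imwrite("pics/w2.png",c["image"])
t=camera("top"); pickle.dump(t,open("top1.pkl","wb")); cv2.imwrite("pics/top1.png",t["image"])
P=cloud(t); 
m=(P[...,2]>33)&(P[...,2]<60)&(np.hypot(P[...,0]-496,P[...,1]-344)<70); print("handle on mat",cv2.minAreaRect(P[m][:,:2].astype(np.float32)),np.median(P[m][:,2]))
g=cv2.cvtColor(t["image"],cv2.COLOR_BGR2HSV); m=(t["image"].max(2)>60)&(np.abs(P[...,0]-496)<97)&(abs(P[...,1]-344)<97)&(P[...,2]<15)&(P[...,2]>5)
print("plate",np.nanmedian(P[m][:,2]),cv2.minAreaRect(P[m][:,:2].astype(np.float32)))
print(read_state()["time"])
E
python3 g2.py; python3 -c "
import cv2;a=cv2.imread('pics/w2.png');b=cv2.imread('pics/top1.png')[90:290,130:450]
cv2.imwrite('pics/v2.png',cv2.hconcat([cv2.resize(a,(480,300)),cv2.resize(b,(320,200)).__class__ is None and a or cv2.copyMakeBorder(b,0,100,0,0,0)]))"
```

```text
[ 0.38164206  0.37822674 -2.41918848] [-0.00405783  0.01129036  0.04407726] 12.86706776177163
True
[-1.7490717  -1.02267481  8.91764713] [496.43995115 343.95265905  24.17925358]
handle on mat ((0.0, 0.0), (0.0, 0.0), 0.0) nan
plate 8.09770802156936 ((555.0632934570312, 424.5056457519531), (35.55413055419922, 62.6438102722168), 73.17571258544922)
14.4583
  return _methods._mean(a, axis=axis, dtype=dtype,
  ret = ret.dtype.type(ret / rcount)
```

View pics/v2.png

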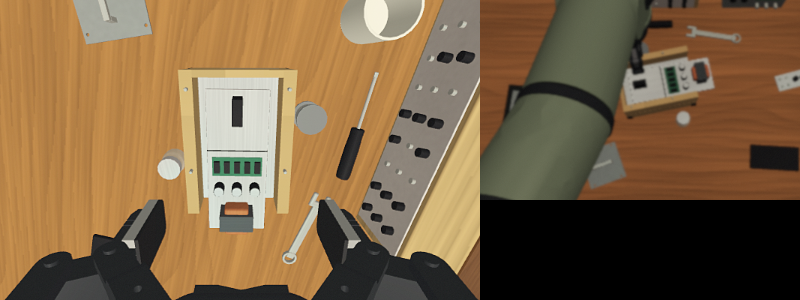

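The board is exposed: black grip block at about (237,111), dark line at about row 150, wall ends at about (193,212) and (283,212). The arm blocks the top view of the mat, so I'll check the mat in the scene view.

Run:
```python
from h import *
import pickle
s=camera("scene"); pickle.dump(s,open("scene1.pkl","wb")); P=cloud(s); im=s["image"]
m=(P[...,2]>36)&(P[...,2]<60)&(np.hypot(P[...,0]-496,P[...,1]-344)<70)
if m.sum()>20: print("handle",cv2.minAreaRect(P[m][:,:2].astype(np.float32)),np.median(P[m][:,2]))
m=((np.hypot(P[...,0]-496,P[...,1]-344)<125)&(im.max(2)>75)&(P[...,2]>3)&(P[...,2]<18)&(cv2.cvtColor(im,cv2.COLOR_BGR2HSV)[...,1]<60)).astype(np.uint8)
m=cv2.morphologyEx(m,cv2.MORPH_OPEN,np.ones((3,3))); print("plate",cv2.minAreaRect(P[m>0][:,:2].astype(np.float32)),np.median(P[m>0][:,2]))
c=pickle.load(open("w2.pkl","rb")); P=cloud(c); g=c["image"].max(2)
m=(P[...,2]>100)&(P[...,2]<111)&(g<70)&(np.hypot(P[...,0]-588,P[...,1]+20)<100); print("grip",m.sum(),cv2.minAreaRect(P[m][:,:2].astype(np.float32)),np.median(P[m][:,2]))
m=((abs(P[...,2]-66)<3)&(np.hypot(P[...,0]-600,P[...,1]+60)<200)); m=cv2.morphologyEx(m.astype(np.uint8),cv2.MORPH_OPEN,np.ones((5,5)))
print("board",m.sum(),cv2.minAreaRect(P[m>0][:,:2].astype(np.float32)),np.median(P[m>0][:,2]))
m=((abs(P[...,2]-112)<3.5)&(g>90)&(np.hypot(P[...,0]-593,P[...,1]+45)<170)); m=cv2.morphologyEx(m.astype(np.uint8),cv2.MORPH_OPEN,np.ones((3,3)))
print("walls",m.sum(),cv2.minAreaRect(P[m>0][:,:2].astype(np.float32)),np.median(P[m>0][:,2]))
a=cv2.resize(c["image"][80:320,220:420],None,fx=2.5,fy=2.5,interpolation=2); b=cv2.resize(im[180:330,260:460][:, :],None,fx=1.5,fy=1.5)
b=cv2.resize(im[210:320,395:515],None,fx=2.3,fy=2.3); b=cv2.copyMakeBorder(b,0,a.shape[0]-b.shape[0],0,0,0); cv2.imwrite("pics/v3.png",cv2.hconcat([a,b]))
```

```text
handle ((496.7002258300781, 343.2947082519531), (89.43830871582031, 18.840112686157227), 84.96707916259766) 50.3223825258699
plate ((493.07440185546875, 345.21563720703125), (162.76475524902344, 170.6618194580078), 85.12600708007812) 11.505065582640327
grip 509 ((581.3289794921875, 4.490339279174805), (14.176121711730957, 39.0462760925293), 11.4500732421875) 106.22736127697249
board 10712 ((600.2747192382812, -89.33670043945312), (100.12640380859375, 250.23785400390625), 11.162641525268555) 66.3527339531187
walls 7738 ((593.1806640625, -45.08100891113281), (160.60353088378906, 220.69505310058594), 11.778019905090332) 112.27076778927639
```

View pics/v3.png

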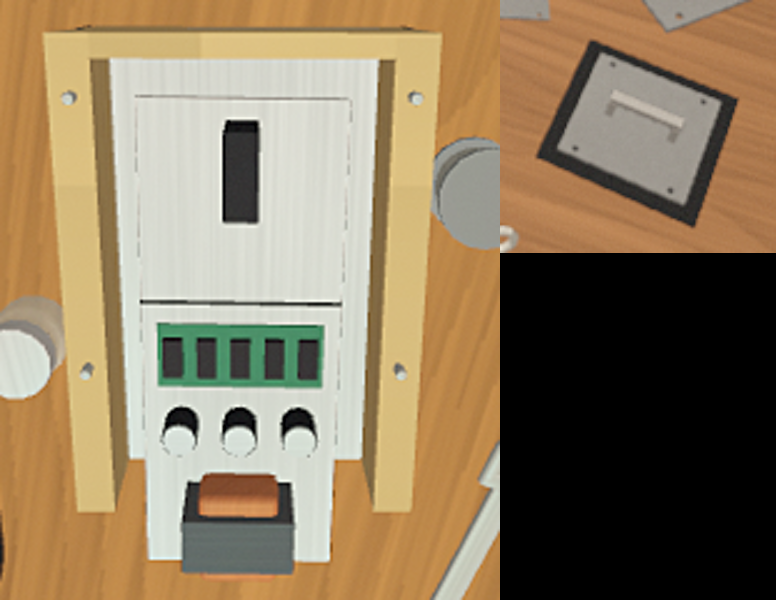

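The cover lies flat and centred on the mat, with its handle within 1 mm of the mat centre. The line is the solid one at crop (140–342,302), 90 mm from the edge. I'll grip the block, press lightly and slide about 84 mm, then measure again before the rest.

```bash
cat > g3.py <<'E'
from h import *
import pickle
tc=np.deg2rad(11.78); tb=np.deg2rad(11.25); C=np.array([593.2,-45.1]); Rc=np.array([[np.cos(tc),-np.sin(tc)],[np.sin(tc),np.cos(tc)]])
g=np.array([581.6,4.2]); print("grip in case",Rc.T@(g-C))
Z=76
def st(n): s=read_state(); print(n,s["ft_force"].round(1),s["torque"].round(2),s["eef_pos"].round(2),round(s["finger_gap"],2),round(s["time"],2)); return s
movep([*g,170],down(tb)); 
if movel([*g,Z],max_speed=60,guard=8): st("HIT"); raise SystemExit
st("down"); clamp(); st("clamped")
movel([*g,Z-1],max_speed=10,guard=6); s=st("pressed")
z=Z-1
a=g+Rc@[0,-84]
print(movel([*a,z],down(tc),max_speed=40,guard=25)); wait(.2); st("slid")
for n in("wrist","scene","top"):
    c=camera(n); pickle.dump(c,open(n+"3.pkl","wb")); cv2.imwrite(f"pics/{n}3.png",c["image"])
E
python3 g3.py; python3 -c "
import cv2;a=cv2.imread('pics/wrist3.png');b=cv2.resize(cv2.imread('pics/scene3.png')[180:300,240:380],None,fx=2.2,fy=2.2);c=cv2.resize(cv2.imread('pics/top3.png')[120:220,250:400],None,fx=2,fy=2)
a=cv2.resize(a,(480,300));f=lambda x:cv2.copyMakeBorder(x,0,300-x.shape[0],0,0,0)
cv2.imwrite('pics/v4.png',cv2.vconcat([cv2.copyMakeBorder(a,0,0,0,140,0),cv2.hconcat([cv2.resize(f(b),(308,300)),cv2.resize(f(c),(312,300))])]))"
```

```text
grip in case [-1.29087959 50.62986895]
down [ 0.5 -0.4 -0.6] [0.05 0.02 0.02] [581.76   4.26  76.3 ] 85.38 16.94
clamped [-0.6  0.4  5.2] [ 0.06  0.18 -0.01] [581.69   4.19  76.18] 14.78 17.58
pressed [-8.   1.6 26.3] [0.24 1.82 0.01] [581.7    4.21  76.13] 15.44 17.83
True
slid [-2.4  1.4  8.6] [-0.12  0.29 -0.16] [581.65   4.27  76.16] 14.77 18.49
```

View pics/v4.png

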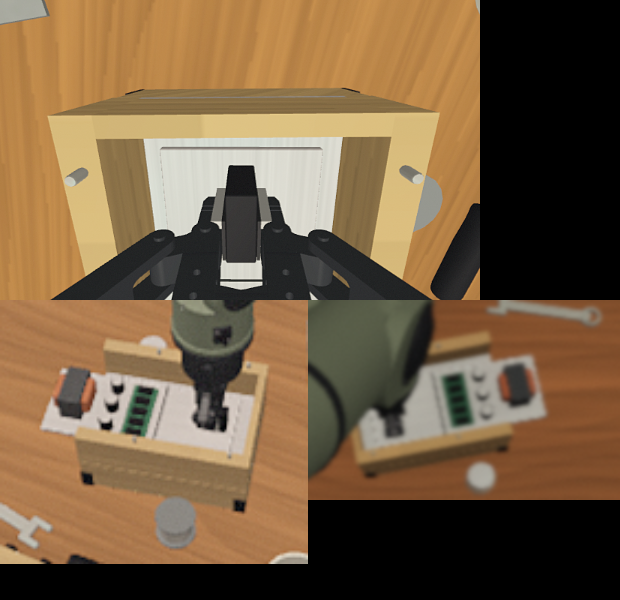

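Gripped with a light press of about 8 N. The slide guard tripped at once because 1 mm of downward bias is too much for this stiff arm, and the board hasn't moved. I'll slide at the present height instead.

```bash
cat > g4.py <<'E'
from h import *
import pickle
tc=np.deg2rad(11.78); Rc=np.array([[np.cos(tc),-np.sin(tc)],[np.sin(tc),np.cos(tc)]])
def st(n): s=read_state(); print(n,s["ft_force"].round(1),s["torque"].round(2),s["eef_pos"].round(2),round(s["finger_gap"],2),round(s["time"],2)); return s
p=st("start")["eef_pos"]; g=np.array([581.6,4.2])
for d in (10,45,84):
    a=g+Rc@[0,-d]
    h=movel([*a,p[2]],down(tc),max_speed=35,guard=25); s=st(f"{d} {h}")
    if h: break
wait(.2); st("end")
for n in("wrist","scene","top"):
    c=camera(n); pickle.dump(c,open(n+"4.pkl","wb")); cv2.imwrite(f"pics/{n}4.png",c["image"])
a=cv2.resize(cv2.imread('pics/wrist4.png'),(480,300));b=cv2.resize(cv2.imread('pics/scene4.png')[190:290,240:360],(360,300),interpolation=2);c=cv2.resize(cv2.imread('pics/top4.png')[120:220,290:410],(360,300),interpolation=2)
cv2.imwrite('pics/v5.png',cv2.vconcat([cv2.copyMakeBorder(a,0,0,0,240,0),cv2.hconcat([b,c])]))
E
python3 g4.py
```

```text
start [-1.9  1.2  8.2] [-0.11  0.25 -0.09] [581.63   4.29  76.16] 15.42 18.64
10 False [0.7 0.2 2.1] [ 0.03 -0.    0.1 ] [583.73  -5.69  76.2 ] 15.61 19.07
45 False [-0.8  5.6  4.9] [0.91 0.25 0.02] [590.77 -39.08  76.18] 14.87 20.23
84 False [-1.6  7.4  7.5] [ 1.53  0.31 -0.02] [598.84 -76.75  76.31] 14.73 21.49
end [-1.5  6.9  7.6] [ 1.6   0.37 -0.02] [598.85 -76.79  76.33] 15.06 21.69
```

View pics/v5.png

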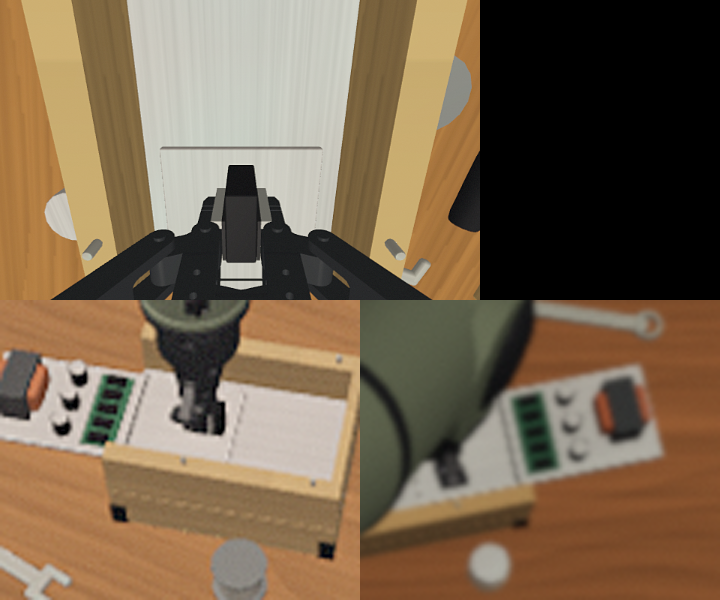

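The board slid with the grip (unchanged in the wrist frame), and the line is now just inside the edge. I'll measure the board's rear edge, line and sides in the case frame from all three cameras.

```bash
cat > m2.py <<'E'
from h import *
import pickle,sys
k=sys.argv[1]
tc=np.deg2rad(11.78); Rc=np.array([[np.cos(tc),-np.sin(tc)],[np.sin(tc),np.cos(tc)]]); C=np.array([593.2,-45.1])
def profile(c,y0,y1,xs,z=66.):
    g=cv2.GaussianBlur(cv2.cvtColor(c["image"],cv2.COLOR_BGR2GRAY).astype(np.float32),(0,0),.6); ys=np.arange(y0,y1,.25)
    out=[]
    for x in xs:
        w=C+(Rc@np.stack([np.full_like(ys,x),ys])).T
        uv=np.array([proj(c,[*p,z]) for p in w],np.float32)
        v=cv2.remap(g,uv[:,0],uv[:,1],cv2.INTER_CUBIC).ravel()
        b=np.interp(ys,[ys[0],ys[-1]],[v[:12].mean(),v[-12:].mean()]); d=np.clip(b-v,0,None); i=d.argmax(); s=slice(max(i-14,0),i+15)
        out.append((ys[s]@d[s]/d[s].sum(),d[i]))
    return np.array(out)
def rep(n,c,y0,y1,xs):
    o=profile(c,y0,y1,xs); ok=o[:,1]>12; xs=np.array(xs)
    if ok.sum()<2: print(n,"no"); return
    f=np.polyfit(xs[ok],o[ok,0],1); print(n,"n",ok.sum(),"y at x=0: %.2f slope %.4f"%(f[1],f[0]),o[:,0].round(1),o[:,1].round())
d=float(sys.argv[2]) # expected line y
for n in("scene","top"):
    c=pickle.load(open(n+k+".pkl","rb")); rep(n+" line",c,d-10,d+10,np.arange(-44,45,8))
c=pickle.load(open("wrist"+k+".pkl","rb")); rep("wrist rear edge",c,d+92,d+108,np.arange(-44,45,8))
for n in("top","scene","wrist"):
    c=pickle.load(open(n+k+".pkl","rb")); P=cloud(c); q=P.copy(); q[...,:2]=(P[...,:2]-C)@Rc
    m=(abs(q[...,2]-66)<5)&(abs(q[...,0])<58)&(q[...,1]<-125)&(q[...,1]>-280); 
    if m.sum()>50:
        m=cv2.morphologyEx(m.astype(np.uint8),cv2.MORPH_OPEN,np.ones((2,2)))>0;print(n,"front part y min",np.percentile(q[m][:,1],[0,1]).round(1),"x",np.percentile(q[m][:,0],[1,99]).round(1))
        A=np.c_[q[m][:,:2],np.ones(m.sum())]; print("  plane",np.linalg.lstsq(A,q[m][:,2],rcond=None)[0].round(4))
E
python3 m2.py 4 -104; cp w2.pkl wrist2.pkl; cp scene1.pkl scene2.pkl; cp top1.pkl top2.pkl; echo before; python3 m2.py 2 -20
sed -n 1,1p /dev/null
python3 - <<'E'
from h import *
import pickle
# line measured in the clear wrist view before the slide
import importlib,sys; sys.argv=["m2","2","-20"]
src=open("m2.py").read().split("d=float")[0]; exec(src)
c=pickle.load(open("w2.pkl","rb")); rep("wrist line before",c,-30,-10,np.arange(-44,45,8)); rep("wrist rear before",c,72,88,np.arange(-40,41,8))
E
```

```text
scene line n 10 y at x=0: -107.18 slope 0.0314 [-101.4 -113.5 -113.5 -101.2 -101.7 -113.6 -113.5 -113.6 -101.2 -101.
 -101.1 -109.1] [34. 23. 24. 27. 25. 25. 29. 29. 34. 30.  3.  1.]
top line n 11 y at x=0: -112.76 slope -0.0670 [-101.9 -113.6 -113.5 -113.6 -113.5 -113.6 -113.5 -113.5 -113.6 -113.5
 -113.7  -95.5] [20. 16. 13. 17. 14. 16. 15. 14. 16. 13. 16. 10.]
wrist rear edge n 12 y at x=0: -1.84 slope 0.0010 [-1.9 -1.9 -1.9 -1.8 -1.9 -1.9 -1.8 -1.8 -1.8 -1.8 -1.8 -1.8] [93. 88. 92. 91. 91. 89. 87. 91. 85. 86. 84. 85.]
top front part y min [nan nan] x [nan nan]
 ** On entry to DLASCL parameter number  4 had an illegal value
 ** On entry to DLASCL parameter number  4 had an illegal value
before
scene line n 10 y at x=0: -19.17 slope 0.0502 [-18.1 -29.6 -18.1 -18.4 -18.  -18.6 -18.6 -18.5 -18.9 -18.8 -19.3 -26. ] [26. 25. 35. 28. 25. 34. 28. 31. 34. 28.  5.  1.]
top line n 12 y at x=0: -21.25 slope 0.0682 [-18.4 -29.6 -18.1 -29.6 -18.4 -29.6 -18.5 -18.1 -18.6 -18.3 -18.9 -18.9] [20. 15. 14. 14. 15. 14. 16. 13. 14. 14. 17. 22.]
wrist rear edge n 12 y at x=0: 80.55 slope -0.0127 [81.1
[... 944 characters left out ...]
stsq(a, b, rcond,
                         ~~~~~~~~~~~~~~~~~~~^^^^^^^^^^^^^
                                             signature=signature)
                                             ^^^^^^^^^^^^^^^^^^^^
    raise LinAlgError("SVD did not converge in Linear Least Squares")
numpy.linalg.LinAlgError: SVD did not converge in Linear Least Squares
Traceback (most recent call last):
  File "m2.py", line 28, in <module>
    A=np.c_[q[m][:,:2],np.ones(m.sum())]; print("  plane",np.linalg.lstsq(A,q[m][:,2],rcond=None)[0].round(4))
                                                          ~~~~~~~~~~~~~~~^^^^^^^^^^^^^^^^^^^^^^^^
numpy.linalg.LinAlgError: SVD did not converge in Linear Least Squares
```

Run:
```python
from h import *
import pickle,sys; sys.argv=["m2","2","-20"]
exec(open("m2.py").read().split("d=float")[0])
def step(c,y0,y1,x,z):
    im=c["image"].astype(np.float32); g=cv2.GaussianBlur(im[...,0],(0,0),.6); ys=np.arange(y0,y1,.25)   # blue: metal bright, wood dark
    w=C+(Rc@np.stack([np.full_like(ys,x),ys])).T; uv=np.array([proj(c,[*p,z]) for p in w],np.float32)
    v=cv2.remap(g,uv[:,0],uv[:,1],cv2.INTER_LINEAR).ravel(); d=np.gradient(cv2.GaussianBlur(v[None],(0,0),2).ravel()); i=abs(d).argmax(); return ys[i].round(2),d[i].round(1)
for n in ("w2","w0","w1","scene0","scene4"):
    c=pickle.load(open(n+".pkl","rb"))
    print(n,"deck edge",[step(c,-120,-100,x,60) for x in(-59,-57,-55,55,57,59)])
    print("   wall ends",[step(c,-120,-100,x,112) for x in(-75,-71,-67,67,71,75)])
c=pickle.load(open("w2.pkl","rb")); print("front edge before",[step(c,-180,-160,x,66)for x in (-40,-30,30,40)])
c=pickle.load(open("scene4.pkl","rb")); print("front edge now",[step(c,-262,-242,x,66)for x in (-40,-30,30,40)])
```

```text
w2 deck edge [(np.float64(-110.25), np.float32(11.8)), (np.float64(-110.25), np.float32(11.9)), (np.float64(-110.25), np.float32(9.5)), (np.float64(-110.25), np.float32(13.4)), (np.float64(-110.25), np.float32(13.5)), (np.float64(-110.25), np.float32(13.9))]
   wall ends [(np.float64(-110.25), np.float32(5.4)), (np.float64(-110.25), np.float32(5.6)), (np.float64(-110.25), np.float32(5.3)), (np.float64(-109.75), np.float32(5.3)), (np.float64(-109.75), np.float32(4.9)), (np.float64(-109.75), np.float32(4.5))]
w0 deck edge [(np.float64(-109.75), np.float32(18.4)), (np.float64(-109.75), np.float32(18.3)), (np.float64(-109.75), np.float32(14.8)), (np.float64(-109.5), np.float32(16.9)), (np.float64(-109.5), np.float32(16.7)), (np.float64(-109.5), np.float32(16.9))]
   wall ends [(np.float64(-110.0), np.float32(5.8)), (np.float64(-110.0), np.float32(6.0)), (np.float64(-110.0), np.float32(6.1)), (np.float64(-109.5), np.float32(6.4)), (np.float64(-109.5), np.float32(5.7)), (np.float64(-109.5), np.float32(5.3))]
w1 deck edge [(np.float64(-110.25), np.float32(14.9)), (np.float64(-110.25), np.fl
[... 1108 characters left out ...]
t32(-0.5)), (np.float64(-118.75), np.float32(-0.7)), (np.float64(-118.5), np.float32(-0.6))]
   wall ends [(np.float64(-109.25), np.float32(1.8)), (np.float64(-110.0), np.float32(2.0)), (np.float64(-109.75), np.float32(2.0)), (np.float64(-114.5), np.float32(-0.6)), (np.float64(-106.75), np.float32(-2.6)), (np.float64(-109.25), np.float32(-2.2))]
front edge before [(np.float64(-169.0), np.float32(16.3)), (np.float64(-177.25), np.float32(2.6)), (np.float64(-170.25), np.float32(10.8)), (np.float64(-170.5), np.float32(13.2))]
front edge now [(np.float64(-251.0), np.float32(1.0)), (np.float64(-253.25), np.float32(0.3)), (np.float64(-251.0), np.float32(5.5)), (np.float64(-251.0), np.float32(4.5))]
```

All three measurements agree on the remaining travel: 7.1 mm from the scene view and 7.5 mm from travel plus the clear wrist view, with the line already square. I'll slide the last 7.3 mm.

```bash
cat > g5.py <<'E'
from h import *
import pickle
tc=np.deg2rad(11.78); Rc=np.array([[np.cos(tc),-np.sin(tc)],[np.sin(tc),np.cos(tc)]])
def st(n): s=read_state(); print(n,s["ft_force"].round(1),s["torque"].round(2),s["eef_pos"].round(2),round(s["finger_gap"],2),round(s["time"],2)); return s
g=np.array([581.6,4.2]); c0=np.array([581.65,4.27])
st("start")
a=g+Rc@[0,-91.4]; print(movel([*a,76.16],down(tc),max_speed=20,guard=25)); wait(.3); s=st("end")
print("travel",Rc.T@(s["eef_pos"][:2]-c0),"want -90.35; yaw",np.rad2deg(np.arctan2(s["tool_rot"][1,0],s["tool_rot"][0,0])))
for n in("wrist","scene","top"):
    c=camera(n); pickle.dump(c,open(n+"5.pkl","wb")); cv2.imwrite(f"pics/{n}5.png",c["image"])
b=cv2.resize(cv2.imread('pics/scene5.png')[190:290,230:360],(520,400),interpolation=2); cv2.imwrite("pics/v6.png",b)
E
python3 g5.py; python3 m2.py 5 -110 2>/dev/null
```

```text
start [-1.6  7.8  8.1] [ 1.58  0.35 -0.08] [598.85 -76.79  76.31] 15.09 21.84
False
end [-0.9  7.   6.4] [ 1.54  0.15 -0.03] [600.5  -84.08  76.37] 14.96 22.66
travel [  0.41947963 -90.34085622] want -90.35; yaw 11.822201016036022
scene line n 11 y at x=0: -110.15 slope -0.0624 [-108.8 -108.8 -109.4 -108.7 -108.7 -109.  -108.9 -108.7 -109.  -109.1
 -119.7 -115.5] [27. 31. 35. 33. 28. 38. 41. 42. 47. 31. 12.  3.]
top line n 10 y at x=0: -115.98 slope 0.0007 [-108.6 -119.6 -119.5 -119.6 -108.6 -119.6 -119.6 -119.6 -119.6 -119.6
 -119.8 -105.3] [18. 14. 12. 14. 14. 12. 13. 12. 13. 11. 13. 20.]
wrist rear edge n 12 y at x=0: -9.33 slope 0.0014 [-9.4 -9.4 -9.4 -9.3 -9.4 -9.4 -9.3 -9.3 -9.3 -9.3 -9.3 -9.3] [93. 88. 93. 91. 91. 89. 85. 89. 85. 86. 85. 84.]
top front part y min [nan nan] x [nan nan]
 ** On entry to DLASCL parameter number  4 had an illegal value
 ** On entry to DLASCL parameter number  4 had an illegal value
```

View pics/v6.png

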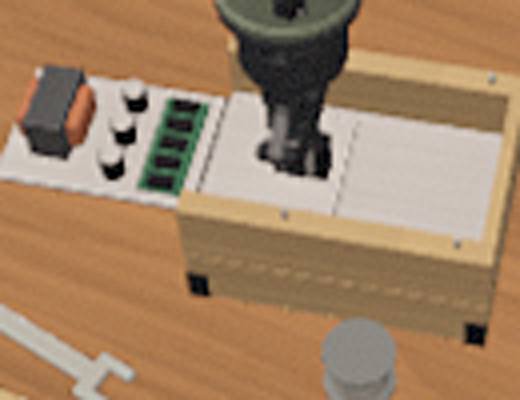

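The line is at -108.9 against the edge at -108.5 in the same (scene) view, and the travel-based offset is 0.0 mm. I'll do one last check of flatness and bystanders, then hand in.

Run:
```python
from h import *
import pickle
tc=np.deg2rad(11.78); Rc=np.array([[np.cos(tc),-np.sin(tc)],[np.sin(tc),np.cos(tc)]]); C=np.array([593.2,-45.1])
for k,y0 in(("1",-45),("5",-135)):
    c=pickle.load(open(f"scene{k}.pkl","rb")); P=cloud(c); xy=(P[...,:2]-C)@Rc; y=xy[...,1]-y0
    m=(abs(P[...,2]-68)<6)&(abs(xy[...,0]+2)<45)&(y>-125)&(y<80)&np.isfinite(P[...,2])&(c["image"].min(2)>120)
    A=np.c_[xy[m][:,0],y[m],np.ones(m.sum())]; print(k,m.sum(),"tilt x,y, height",np.linalg.lstsq(A,P[m][:,2],rcond=None)[0].round(4))
a=cv2.imread("pics/scene0.png");b=cv2.imread("pics/scene5.png"); d=(cv2.absdiff(cv2.GaussianBlur(a,(0,0),1.5),cv2.GaussianBlur(b,(0,0),1.5)).max(2)>30).astype(np.uint8)
n,l,s,ce=cv2.connectedComponentsWithStats(d); print([(s[i].tolist()) for i in range(1,n) if s[i,4]>8])
st=read_state(); print(st["ft_force"].round(1),st["eef_pos"].round(2),st["time"])
```

```text
1 875 tilt x,y, height [-6.30000e-03  1.00000e-04  6.85056e+01]
5 847 tilt x,y, height [-3.0000e-03  1.7000e-03  6.8343e+01]
[[266, 0, 152, 241, 11984], [411, 0, 6, 4, 20], [430, 0, 5, 5, 19], [437, 0, 37, 17, 464], [473, 0, 8, 3, 19], [549, 0, 13, 8, 65], [559, 0, 81, 190, 8964], [425, 9, 13, 15, 105], [555, 11, 21, 10, 131], [424, 12, 21, 46, 307], [447, 17, 18, 19, 152], [384, 26, 28, 31, 235], [375, 42, 40, 44, 961], [416, 42, 25, 40, 254], [229, 206, 55, 34, 1163], [294, 218, 62, 38, 1537], [264, 231, 13, 9, 92], [420, 233, 72, 66, 2955]]
[-0.8  6.9  7.6] [600.48 -84.09  76.36] 22.8083
```

```bash
python3 -c "
from h import *
finish_job()"
```

```text
the job is handed in; nothing more can be done
```

I lifted the 160 mm cover off its pins and set it right way up on the mat. I then slid the board out until its scribed line lay over the case's edge. The job was handed in with the arm still gripping the board, at about 23 s of the 54 s allowed.

Last checks:
- **Cover:** the scene view put its handle about 1 mm from the mat centre, with the plate parallel to the mat. The arm blocked the mat in the top view, so only one camera confirmed the placing.
- **Line position:** it sits 0.0 mm from the edge by measured travel (90.34 of 90.35 mm) and 0.4 mm past it in the scene view. It is square within about 0.002 rad. The top view was too coarse to measure the line.
- **Flatness:** the board's tilt along its length is about 0.002 rad, and the gripper is pressing down with about 7 N.
- **Bystanders:** comparing scene images from before and after, the only changes are at the arm, the case and board, and the mat.

Two things didn't go as planned:
- **First slide:** my first press-down was too stiff, at 26 N, and the force guard stopped that slide before the board moved. I repeated it at the settled height.
- **Setting the cover down:** the force at touchdown reached about 9 N, though I had set the guard at 2.5 N.

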